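# Close the last swing bolt of a pressure filter

## Robot

A 6-joint arm with a two-finger parallel gripper is mounted at the origin on the work surface. World frame = base frame: x ahead of the robot, y to its left, z up, the work surface at z = 0. Lengths are in m, angles in rad, forces in N, time in s.
With the tool pointing down it reaches from about 0.275 to 0.975 m from the base axis. Payload 8.4 kg.
Tool frame: the origin (TCP) lies midway between the tips of the shut fingers; the grasp point (between the pads) lies 19 mm behind it; z points along the fingers, y is the line along which they close (so a half turn about z gives the same grasp; the last joint's range is limited). The gripper opens to 92 mm and grips with 3 to 60 N. Pads are 20 mm wide; open, the fingers measure 128 mm over their backs; the gripper's body (75 mm by 189 mm) begins 69 mm behind the grasp point.
Start: joints at [1.127, 0.353, 1.633, -0, 1.155, -0.002], TCP at [0.267, 0.565, 0.215] pointing down, gripper open.
Joint ranges: [-2.63, 2.63], [-0.92, 2.1], [0.06, 2.66], [-1.3, 4.44], [0, 2.69], [-3.02, 3.02]. Speed limits (rad/s): [2.22, 2.22, 2.79, 3.14, 3.14, 3.14].

## Interface

Orientations are given as a unit quaternion [x, y, z, w].
In Python, from station import env gives the robot as it stands. The module is installed in compiled form; this text tells all that it offers.
- The arm moves only by the shell command python3 -m crank 'ROWS' [FORCE]. ROWS is JSON, one flat list of numbers, 7 for each row, row after row: the shift along the tool's x, y, z in m, then the turn, a rotation vector about the tool's x, y, z in rad, then the opening, from -1 (shut) to 1 (fully open). A call has 1 to 10 rows; each row shifts and turns the commanded pose from where the row before left it, along the tool's axes as they then stand; what a row does not reach is not made up. A row lasts 1/10 s, in which the tool goes at most 50 mm and 8.59 degrees, less where a joint would pass 70% of its speed; a pose out of reach is approached as far as the arm can. A call with a gripper value outside its range is refused whole. The fingers move at their own pace and stop on an object; FORCE is the grip in N (left out, the last holds). Time passes only in rows, so rows that do not move let the fingers close. It gives the time, the measured TCP pose, the force, the opening and the grip force at its end, in the units of the state.
- env.observe(): the state, without advancing time (a new reading comes with each control period).
- env.get_image(name): name is "side" or "top"; returns a dict with "image" (384x512x3 uint8, red, green, blue), "z_map" (384x512 float32, m along the optical axis (not along the pixel's ray), 0 where there is no reading), "fovy" (degrees; the focal length in pixels is half the picture's height over the tangent of half this angle, whatever the lens; pixels are square), "cx", "cy" (the principal point, pixels), "rvec" (rotation vector, rad) and "tvec" (3), from world to camera coordinates, as OpenCV has them. Camera axes: x right, y down, z forward; pixel columns grow to the right and rows downward; lengths in m; the calibration is good to about 2 mm. A picture is of the moment at which its call begins.
- env.job_done(): hands the job in; it is judged then, once.
The state is a dict: "time": time; "joint_pos": joint angles; "joint_velocities": joint speeds; "joint_efforts": joint torques, N m; "tool_pos": TCP position; "tcp_rot": TCP orientation; "ft_force": force on the tool from outside, world axes, zero at the start; "wrist_torque": the same for the moment, N m; "width": finger opening in m; "grip_force": force on a finger pad.
Only numpy, scipy, OpenCV 4.12 (cv2) and the standard library are available. Lean on these libraries where they do the work, as an engineer would, in place of code of your own. Each camera call takes 0.05 s, during which the arm holds its last target. There are 200 camera calls.

## Task

Close the stainless pressure filter: swing its one loose hinged bolt fully upright into the slot of the lid, then wind that bolt's wing nut down clockwise, in short strokes around the relief valve and the vent cock that crowd it, until it is snug on the lid at about 0.3 N m, no tighter, or the gasket is crushed. Do not knock the two valves, leave everything else on the bench where it is, and let go at the end.

Things in the scene. Friction and masses are not known exactly. Their poses are not given: they have to be found in the camera images.
- filter: Round stainless pressure filter, fixed to the bench, flanges 180 mm across. Four lugs with hinged bolts at quarter turns, 94 mm from its axis; three bolts are upright, their wing nuts tight; the loose one, on its -x side, leans outwards. Origin: centre of the underside, z up, -x points out to the loose bolt. On the lid's middle a gauge 54 mm across, top at 159 mm; nothing on the lid above 176 mm
- lug (a point): Slot of the loose bolt, where the upright bolt's axis passes the lid's upper face, nominally 112 mm above the bench (the real face is up to 1.9 mm higher or lower: the gasket beds differently); axes as filter, so outwards is -x. The lug reaches 18 mm outwards from here, is 38 mm wide; its 14 mm slot is open outwards
- swing_bolt (a joint): Lean of the loose hinged bolt from upright (rad): 0 = upright at the bottom of its slot (a hard stop); grows as it leans outwards, away from the filter. Its hinge is stiff (0.5 N m, about 5 N at the bolt's free end), so it stays where it is left
- bolt_pivot (a point): Hinge point of the loose bolt, 60 mm above the bench, under the lug. The bolt is a 12 mm rod that ends 100 mm from this point; its last 10 mm or more stand out above the nut's wings
- wing_nut: Steel wing nut on the loose bolt. Origin: centre of its foot's underside, on the bolt axis; z along the bolt to its free end. Two wings along its +x and -x: 6 mm thick (y), from 10 to 31 mm from the axis, 9 to 32 mm above the foot; hub 23 mm across, 14 mm high; foot 29 mm across. Clockwise from above tightens; it sinks 8 mm a turn, and starts 0.6 to 4.8 mm clear of the lid
- nut_top (a point): Point on the nut's axis 32 mm above its foot, level with the wing tops. Running free the nut takes about 0.05 N m to turn; from where its foot meets the lid the torque climbs by about 0.23 N m for each further rad, and the press on the lid by about 40 N a rad; at 0.3 N m it presses with about 50 N. It stays where it is left. No stop but the lid
- relief_valve: Brass relief valve on the lid beside the wing nut, 16 mm across, 52 mm tall with a thin pull ring above (to 64 mm); at x = -63, y = +37 mm in the filter's frame, 48 mm from the upright bolt's axis. Origin: centre of its foot on the lid
- vent_cock: Vent cock with a round black knob on the lid, on the other side of the wing nut, 16 mm across, 40 mm tall; at x = -63, y = -37 mm in the filter's frame, 48 mm from the upright bolt's axis. Origin: centre of its foot on the lid
- spanner: Flat open-ended spanner, 180 mm long, lying on the bench; bystander
- spare_gasket: Spare black rubber ring, 90 mm across, 5 mm thick, flat on the bench; bystander
- hose_tail: Small brass hose tail, 26 mm across, 45 mm tall, standing; bystander
- jar: White plastic jar, 80 mm across, 110 mm tall; bystander
- bottle: White plastic bottle, 80 mm across, 180 mm tall; bystander
- beaker: Glass beaker, 72 mm across, 90 mm tall; bystander
- flask: Glass conical flask, 84 mm across, 122 mm tall; bystander

How it is judged:
By the outcome, as a careful person would: the job done as asked, in the order asked, and still so for the second after the job is handed in, with the robot touching nothing.
It also fails if it takes over 72 s, if anything falls off the work surface, if the arm or the gripper's body presses on something with over 40 N, if the wrist force passes 120 N, or if a joint passes its speed limit or range.

## Working session

There is one attempt and no reset: what is moved stays moved. The work goes in short steps, Python scripts to look and compute and a shell command to move; the robot and the scene stay as the last step left them, time stands still between calls to the robot, and variables do not carry over. Pictures are saved under pics/ and viewed, at most 10 in all, crops included, and the job is handed in when it is done.

```bash
mkdir -p pics; cat > h.py <<'E'
import numpy as np, cv2
from station import env
def cam(n):
    d=env.get_image(n); h=d['image'].shape[0]
    f=h/2/np.tan(np.radians(d['fovy'])/2)
    R=cv2.Rodrigues(np.array(d['rvec'],float))[0]; t=np.array(d['tvec'],float).ravel()
    d.update(f=f,R=R,t=t,C=-R.T@t); return d
def pts(d):
    z=d['z_map']; v,u=np.mgrid[:z.shape[0],:z.shape[1]]
    c=np.stack([(u-d['cx'])/d['f']*z,(v-d['cy'])/d['f']*z,z],-1)
    p=(c-d['t'])@d['R']; p[z==0]=np.nan; return p
def ray(d,u,v):
    return d['C'], d['R'].T@np.array([(u-d['cx'])/d['f'],(v-d['cy'])/d['f'],1])
def onz(d,u,v,z):
    C,r=ray(d,u,v); return C+r*(z-C[2])/r[2]
def proj(d,p):
    c=np.asarray(p)@d['R'].T+d['t']; return c[...,:2]/c[...,2:]*d['f']+[d['cx'],d['cy']]
def save(d,name): cv2.imwrite('pics/'+name,d['image'][...,::-1])
E
python3 - <<'E'
from h import *
for n in('side','top'):
    d=cam(n); save(d,n+'0.png'); print(n,d['C'].round(3),d['R'].round(2).tolist(),d['f'],d['cx'],d['cy'])
    np.savez(n+'0.npz',**{k:d[k] for k in('image','z_map','R','t','C','f','cx','cy')})
s=env.observe();print(s)
E
```

```text
side [ 0.057 -0.848  1.087] [[0.88, -0.47, 0.02], [-0.32, -0.63, -0.71], [0.34, 0.62, -0.71]] 496.87464039175075 253.65303801065642 192.04582745129846
top [0.423 0.012 1.244] [[-0.02, -1.0, -0.01], [-1.0, 0.02, -0.08], [0.08, 0.01, -1.0]] 385.3417821435444 255.75617489239505 201.2300251067367
{'time': 0.1, 'joint_pos': array([ 1.12659759e+00,  3.53554690e-01,  1.63403001e+00,  1.74739634e-05,
        1.15519103e+00, -2.40571679e-03]), 'joint_velocities': array([-0.00102425, -0.00059445, -0.0020897 , -0.00017597, -0.00201864,
       -0.00103556]), 'joint_efforts': array([ 8.61237877e-04, -5.94900799e+01, -3.34934270e+01,  7.00985407e-02,
        1.82776479e-02, -3.57128454e-05]), 'tool_pos': array([0.2670411 , 0.56460888, 0.21396661]), 'tcp_rot': array([ 2.19107844e-01,  9.75700468e-01, -5.75080787e-04, -1.38789315e-04]), 'ft_force': array([-0.03658545, -0.15420814, -0.30415532]), 'wrist_torque': array([-0.01454917,  0.0017609 ,  0.01811322]), 'grip_force': 0.0, 'width': 0.09190881239740993}
```

View pics/side0.png

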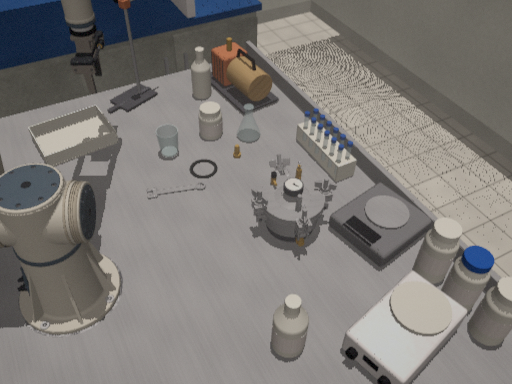

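View pics/top0.png

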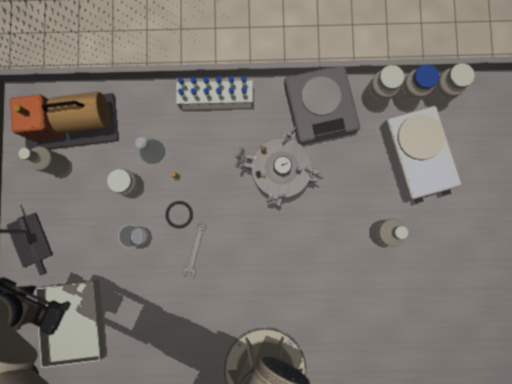

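The filter shows at about (282,168) in the top view and (292,205) in the side view. The two valves sit at about (263,150) and (263,174) in the top view, so the loose bolt is the left one, at about (243,160), and it points to world +y. I'll enlarge both views.

```bash
python3 - <<'E'
from h import *
a=np.load('top0.npz');b=np.load('side0.npz')
c1=cv2.resize(a['image'][120:220,225:335],None,fx=5,fy=5,interpolation=cv2.INTER_CUBIC)
c2=cv2.resize(b['image'][145:255,235:345],None,fx=5,fy=5,interpolation=cv2.INTER_CUBIC)
cv2.imwrite('pics/t1.png',c1[...,::-1]);cv2.imwrite('pics/s1.png',c2[...,::-1])
for n,d,(v0,v1,u0,u1) in(('top',a,(120,220,225,335)),):
    d=dict(d); p=pts(d)[v0:v1,u0:u1]
    m=p[...,2]>0.09
    for lo,hi in((.1,.118),(.135,.15),(.15,.165),(.165,.2)):
        q=p[(p[...,2]>lo)&(p[...,2]<hi)]; print(lo,len(q),q.mean(0).round(4) if len(q) else '')
    # ring fit flange
    k=(p[...,2]>.100)&(p[...,2]<.125); q=p[k]
    c=cv2.minEnclosingCircle(q[:,:2].astype(np.float32)); print(c, np.median(q[:,2]))
    z=p[...,2]; print('loose',[(u+u0,v+v0,*p[v,u].round(3)) for v in range(28,50,2) for u in range(8,30,3) if z[v,u]>.05])
E
```

```text
0.1 2516 [ 0.614  -0.0573  0.112 ]
0.135 172 [ 0.6164 -0.0442  0.1422]
0.15 379 [ 0.6161 -0.0591  0.1574]
0.165 6 [ 0.6452 -0.0387  0.1715]
((0.6123757362365723, -0.049884531646966934), 0.12167547643184662) 0.11212434602598505
loose [(242, 148, np.float64(0.672), np.float64(0.055), np.float64(0.136)), (239, 150, np.float64(0.666), np.float64(0.064), np.float64(0.136)), (242, 150, np.float64(0.667), np.float64(0.055), np.float64(0.13)), (239, 152, np.float64(0.66), np.float64(0.064), np.float64(0.136)), (242, 152, np.float64(0.661), np.float64(0.055), np.float64(0.129)), (236, 154, np.float64(0.651), np.float64(0.072), np.float64(0.15)), (242, 154, np.float64(0.656), np.float64(0.056), np.float64(0.125)), (236, 156, np.float64(0.645), np.float64(0.072), np.float64(0.152)), (239, 156, np.float64(0.647), np.float64(0.064), np.float64(0.14)), (242, 156, np.float64(0.651), np.float64(0.056), np.float64(0.118)), (245, 156, np.float64(0.652), np.float64(0.047), np.float64(0.113)), (248, 156, np.float64(0.653), np.float64(0.039), np.float64(0.109)), (251, 156, np.float64(0.652), np.float64(0
[... 1587 characters left out ...]
p.float64(0.111)), (251, 164, np.float64(0.628), np.float64(0.03), np.float64(0.115)), (254, 164, np.float64(0.628), np.float64(0.021), np.float64(0.111)), (236, 166, np.float64(0.62), np.float64(0.074), np.float64(0.13)), (245, 166, np.float64(0.623), np.float64(0.048), np.float64(0.111)), (248, 166, np.float64(0.623), np.float64(0.039), np.float64(0.109)), (251, 166, np.float64(0.622), np.float64(0.03), np.float64(0.111)), (254, 166, np.float64(0.622), np.float64(0.021), np.float64(0.111)), (248, 168, np.float64(0.62), np.float64(0.04), np.float64(0.09)), (251, 168, np.float64(0.617), np.float64(0.03), np.float64(0.109)), (254, 168, np.float64(0.616), np.float64(0.021), np.float64(0.109))]
```

View pics/t1.png

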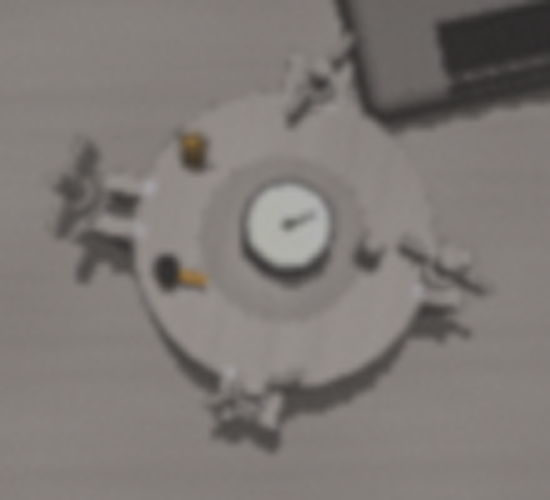

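View pics/s1.png

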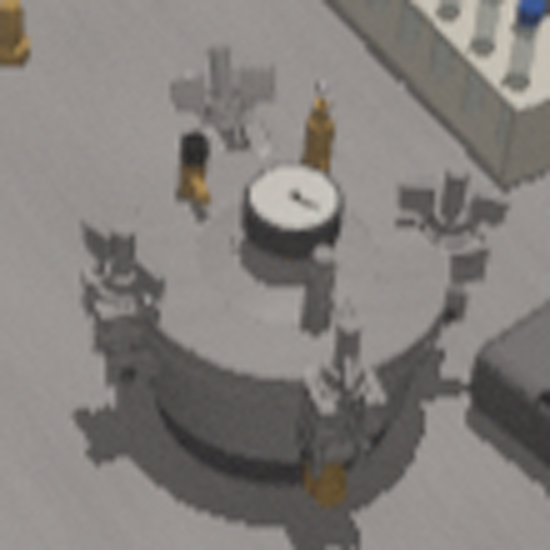

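The top crop shows the gauge centre at crop (287,226), the relief valve at (193,150), the vent knob at (167,272) and the slot at about (120,200). The loose bolt's nut is near (80,190), with its wings roughly tangential. In the side crop the loose bolt's tip is at (217,50), with its wings at (185,90) and (262,80). Next I'll fit the frame.

```bash
cat > fit.py <<'E'
from h import *
a=dict(np.load('top0.npz'));b=dict(np.load('side0.npz'))
P=[pts(a)[120:220,225:335].reshape(-1,3),pts(b)[140:260,225:345].reshape(-1,3)]
def circ(q):
    A=np.c_[2*q,np.ones(len(q))]; s=np.linalg.lstsq(A,(q**2).sum(1),rcond=None)[0]; return s[:2],np.sqrt(s[2]+s[:2]@s[:2])
C=[]
for p in P:
    p=p[np.isfinite(p[:,0])]
    g=p[(abs(p[:,2]-.158)<.006)&(np.hypot(p[:,0]-.618,p[:,1]+.06)<.035)]
    h=cv2.convexHull(g[:,:2].astype(np.float32))[:,0].astype(float)
    lid=p[(abs(p[:,2]-.112)<.004)&(np.hypot(p[:,0]-.618,p[:,1]+.06)<.086)]
    print('gauge',circ(h),np.median(g[:,2]),'lid z',np.median(lid[:,2]),len(lid))
# sub-pixel: gauge white ellipse & colours
for n,d,(v0,v1,u0,u1) in(('top',a,(120,220,225,335)),('side',b,(140,260,225,345))):
    im=d['image'][v0:v1,u0:u1]; hsv=cv2.cvtColor(im,cv2.COLOR_RGB2HSV)
    m=((hsv[...,2]>150)&(hsv[...,1]<45)).astype(np.uint8)
    k,l,s,c=cv2.connectedComponentsWithStats(m); i=1+s[1:,4].argmax(); cnt=cv2.findContours((l==i).astype(np.uint8),0,1)[0][0]
    e=cv2.fitEllipse(cnt); u=np.array(e[0])+[u0,v0]; print(n,'gauge',u,e[1],onz(d,*u,.159))
    m=((hsv[...,1]>110)&(hsv[...,0]<30)).astype(np.uint8)
    k,l,s,c=cv2.connectedComponentsWithStats(m)
    for i in range(1,k):
        if s[i,4]>5: print(' brass',c[i]+[u0,v0],s[i],onz(d,*(c[i]+[u0,v0]),.150))
    m=((hsv[...,2]<50)).astype(np.uint8)
    k,l,s,c=cv2.connectedComponentsWithStats(m)
    for i in range(1,k):
        if 12<s[i,4]<90: print(' dark',c[i]+[u0,v0],s[i],onz(d,*(c[i]+[u0,v0]),.150))
E
python3 fit.py
```

```text
gauge (array([ 0.6151771 , -0.05889753]), np.float64(0.026235636005232925)) 0.15774904631535885 lid z 0.1119907111291512 1863
gauge (array([ 0.61555868, -0.06469368]), np.float64(0.027379832588921103)) 0.15854092700395767 lid z 0.11254540647669835 1320
top gauge [282.16010666 164.43293762] (14.404929161071777, 14.96512222290039) [ 0.61632623 -0.05935629  0.159     ]
 brass [263.         148.28571429] [37 27  3  3  7] [ 0.66618305 -0.00604084  0.15      ]
 brass [262.83333333 175.33333333] [36 55  4  2  6] [ 0.58759675 -0.0037967   0.15      ]
side gauge [256.80240822 219.29740906] (69.77217102050781, 90.73212432861328) [ 0.46961426 -0.1290895   0.159     ]
 brass [236.7826087  151.47826087] [ 9  5  6 13 46] [0.54753795 0.13565679 0.15      ]
 brass [298.61538462 170.30769231] [72 29  4  4 13] [ 0.66452393 -0.0149686   0.15      ]
 brass [298.66666667 175.41666667] [72 34  4  5 12] [ 0.65361565 -0.0327662   0.15      ]
 brass [273.84210526 181.36842105] [47 39  5  6 19] [ 0.5808003  -0.02192391  0.15      ]
 brass [300.04878049 241.75609756] [71 98  8  8 41] [ 0.53200925 -0.23449911  0.15      ]
```

```bash
cat >> fit.py <<'E'
print('----')
def tri(u,v):
    A=[];B=[]
    for d,x in((a,u),(b,v)):
        C,r=ray(d,*x); r/=np.linalg.norm(r); M=np.eye(3)-np.outer(r,r); A.append(M);B.append(M@C)
    A=np.vstack(A);B=np.hstack(B);s=np.linalg.lstsq(A,B,rcond=None)[0];return s.round(4),np.linalg.norm(A@s-B).round(4)
c=np.array([.616,-.0605])
r=onz(a,225+193/5,120+147/5,.163);v=onz(a,225+166/5,120+270/5,.151)
print('relief',r,'vent',v)
ra=np.degrees(np.arctan2(*(r[:2]-c)[::-1]));va=np.degrees(np.arctan2(*(v[:2]-c)[::-1]))
print('yaw',ra-149.6,va-210.4,np.hypot(*(r[:2]-c)),np.hypot(*(v[:2]-c)))
d1=(r-v)[:2];print('yaw from pair',np.degrees(np.arctan2(d1[1],d1[0]))-90, 'mid',(r+v)[:2]/2)
print('knob tri',tri((225+166/5,120+270/5),(235+195/5,145+138/5)),'relief tri',tri((225+193/5,120+150/5),(235+320/5,145+108/5)))
yaw=np.radians(ra-149.6+va-210.4)/2
R=np.array([[np.cos(yaw),np.sin(yaw)],[-np.sin(yaw),np.cos(yaw)]])
for n,p in zip('ab',P):
    p=p[np.isfinite(p[:,0])]; q=np.c_[(p[:,:2]-c)@R.T,p[:,2]]*1000
    q=q[(q[:,0]<-100)&(abs(q[:,1])<45)&(q[:,2]>100)]
    th=np.degrees(np.arctan2(-(q[:,0]+94),q[:,2]-60)); rho=np.hypot(q[:,0]+94,q[:,2]-60)
    o=np.argsort(rho); print(n,len(q)); 
    for i in o[::max(1,len(o)//45)]: print(q[i].round(0),th[i].round(1),rho[i].round(0))
E
python3 fit.py|sed -n '/----/,$p'
```

```text
----
relief [ 0.66004121 -0.00746345  0.163     ] vent [0.59158891 0.00938921 0.151     ]
yaw -99.30602485974042 -101.14657786745595 0.0689384093483909 0.07402974329998153
yaw from pair -103.83090938344088 mid [0.62581506 0.00096288]
knob tri (array([0.5946, 0.008 , 0.1514]), np.float64(0.0047)) relief tri (array([ 0.6633, -0.0094,  0.159 ]), np.float64(0.0062))
a 185
[-105.  -14.  104.] 14.1 45.0
[-102.  -14.  106.] 9.6 47.0
[-106.   12.  109.] 13.9 50.0
[-100.   -5.  111.] 6.8 52.0
[-106.   -6.  111.] 13.2 53.0
[-111.  -10.  110.] 19.3 53.0
[-107.   18.  112.] 14.0 53.0
[-107.   21.  112.] 14.3 54.0
[-108.  -10.  113.] 15.2 55.0
[-100.   15.  116.] 6.3 57.0
[-112.   10.  114.] 17.9 57.0
[-109.   -5.  116.] 15.0 58.0
[-108.    7.  117.] 13.8 59.0
[-121.   -6.  112.] 27.3 59.0
[-116.   -0.  118.] 20.7 62.0
[-124.   -7.  117.] 27.7 64.0
[-119.   17.  120.] 22.4 64.0
[-124.   14.  118.] 27.5 65.0
[-119.    2.  121.] 22.2 66.0
[-124.   -5.  120.] 26.7 67.0
[-121.   17.  121.] 24.0 67.0
[-118.   -1.  123.] 21.0 68.0
[-117.   11.  124.] 19.9 68.0
[-122.   22.  124.] 23.7 70.0
[-122.   19.
[... 1661 characters left out ...]
 20.3 73.0
[-119.   22.  129.] 20.1 74.0
[-117.   24.  131.] 17.5 75.0
[-128.  -12.  127.] 27.1 75.0
[-126.    3.  129.] 25.1 76.0
[-117.   33.  133.] 17.5 76.0
[-119.   25.  132.] 19.3 77.0
[-124.   -4.  132.] 23.0 78.0
[-128.    3.  131.] 25.5 79.0
[-132.   -4.  129.] 29.0 79.0
[-124.    5.  134.] 22.1 80.0
[-128.   10.  133.] 24.8 81.0
[-120.   19.  138.] 18.4 82.0
[-129.   32.  134.] 25.3 82.0
[-129.  -15.  135.] 25.1 82.0
[-132.   -8.  134.] 26.9 83.0
[-123.   35.  139.] 20.0 84.0
[-133.  -13.  134.] 28.0 84.0
[-121.    4.  141.] 18.5 85.0
[-123.    7.  142.] 19.2 87.0
[-127.   12.  145.] 21.3 91.0
[-126.    8.  147.] 20.3 92.0
[-128.    5.  150.] 20.6 96.0
[-129.    9.  151.] 21.0 98.0
```

```bash
cat > go.py <<'E'
import sys; from h import *
from scipy.spatial.transform import Rotation as Ro
# filter-frame helper: target given as (outward r mm, tangential y_f mm, z m, finger axis angle psi deg in filter frame)
c=np.array([.616,-.060]); yaw=np.radians(-103.5)
xf=np.array([np.cos(yaw),np.sin(yaw)]); yf=np.array([-xf[1],xf[0]])
def state():
    s=env.observe(); M=Ro.from_quat(s['tcp_rot']).as_matrix(); p=np.array(s['tool_pos'])
    q=p[:2]-c; psi=np.degrees(np.arctan2(M[1,1],M[0,1])-yaw)
    print('t %.1f r %.1f tan %.1f z %.1f psi %.1f'%(s['time'],-q@xf*1e3,q@yf*1e3,p[2]*1e3,(psi+90)%180-90),'tilt',M[2].round(3),
     'F(out,tan,z)',(-s['ft_force'][:2]@xf).round(1),(s['ft_force'][:2]@yf).round(1),s['ft_force'][2].round(1),'Mz %.3f'%s['wrist_torque'][2],'w %.1f g %.1f'%(s['width']*1e3,s['grip_force']),'j',np.round(s['joint_pos'],2))
    return s,M,p
s,M,p=state()
if len(sys.argv)>4:
    r,t,z,ps=map(float,sys.argv[1:5])
    T=np.r_[c-xf*r/1e3+yf*t/1e3,z/1e3]; al=np.radians(ps)+yaw; ca=np.arctan2(M[1,1],M[0,1])
    d=(ca-al+np.pi/2)%np.pi-np.pi/2
    print('world',T.round(4),'tool shift',(M.T@(T-p)).round(4),'rz',d.round(4))
E
python3 go.py 118 0 200 0; python3 go.py 94 0 133 -30
python3 - <<'E'
from h import *
a=dict(np.load('top0.npz'));p=pts(a); print('max z near path')
for y in np.arange(0,.56,.05):
    x=.267+(.565-y)/.51*.377; m=(np.hypot(p[...,0]-x,p[...,1]-y)<.09); print(round(x,2),round(y,2),np.nanmax(p[m][:,2]).round(3))
E
```

```text
t 0.1 r 525.9 tan -485.1 z 214.0 psi -11.8 tilt [ 0.    -0.001 -1.   ] F(out,tan,z) -0.2 0.0 -0.3 Mz 0.018 w 91.9 g 0.0 j [ 1.13  0.35  1.63  0.    1.16 -0.  ]
world [0.6435 0.0547 0.2   ] tool shift [-0.5584 -0.2999  0.0143] rz -0.2062
t 0.1 r 525.9 tan -485.1 z 214.0 psi -11.8 tilt [ 0.    -0.001 -1.   ] F(out,tan,z) -0.2 0.0 -0.3 Mz 0.018 w 91.9 g 0.0 j [ 1.13  0.35  1.63  0.    1.16 -0.  ]
world [0.6379 0.0314 0.133 ] tool shift [-0.5633 -0.3233  0.0813] rz 0.3174
max z near path
0.68 0.0 0.176
0.65 0.05 0.176
0.61 0.1 0.154
0.57 0.15 0.135
0.54 0.2 0.011
0.5 0.25 0.011
0.46 0.3 0.092
0.43 0.35 0.094
0.39 0.4 0.094
0.35 0.45 0.623
0.32 0.5 0.622
0.28 0.55 0.569
```

```bash
python3 -m crank '[-0.031,-0.0167,0,0,0,0,0.09, -0.031,-0.0167,0,0,0,0,0.09, -0.031,-0.0167,0,0,0,0,0.09, -0.031,-0.0167,0,0,0,0,0.09, -0.031,-0.0167,0,0,0,0,0.09, -0.031,-0.0167,0,0,0,0,0.09, -0.031,-0.0167,0,0,0,0,0.09, -0.031,-0.0167,0,0,0,0,0.09, -0.031,-0.0167,0,0,0,0,0.09, -0.031,-0.0167,0,0,0,0,0.09]' 5
python3 -m crank '[-0.031,-0.0167,0,0,0,0,0.09, -0.031,-0.0167,0,0,0,0,0.09, -0.031,-0.0167,0,0,0,0,0.09, -0.031,-0.0167,0,0,0,0,0.09, -0.031,-0.0167,0,0,0,0,0.09, -0.031,-0.0167,0,0,0,0,0.09, -0.031,-0.0167,0,0,0,-0.1,0.09, -0.031,-0.0167,0,0,0,-0.1,0.09, 0,0,0,0,0,0,0.09]'
python3 go.py 118 0 140 0
python3 - <<'E'
from h import *
for n,(v0,v1,u0,u1) in(('side',(110,230,215,335)),):
    d=cam(n); cv2.imwrite('pics/s2.png',cv2.resize(d['image'][v0:v1,u0:u1],None,fx=5,fy=5,interpolation=cv2.INTER_CUBIC)[...,::-1])
E
```

```text
time: 1.1
tool_pos: [0.4766, 0.2801, 0.2144]
tcp_rot: [0.219, 0.976, -0.0, -0.0]
ft_force: [0.4, 0.4, 0.7]
width: 0.0498
grip_force: 0.0
time: 2.0
tool_pos: [0.6479, 0.0537, 0.214]
tcp_rot: [0.12, 0.993, -0.0, 0.0]
ft_force: [0.8, 0.5, 0.5]
width: 0.0503
grip_force: 0.0
t 2.0 r 118.0 tan 4.5 z 214.0 psi -0.3 tilt [-0.001 -0.001 -1.   ] F(out,tan,z) 0.7 0.7 0.5 Mz 0.032 w 50.3 g 0.0 j [ 0.08  0.39  1.58 -0.    1.17 -1.25]
world [0.6435 0.0547 0.14  ] tool shift [ 0.0046 -0.      0.074 ] rz -0.0059
```

View pics/s2.png

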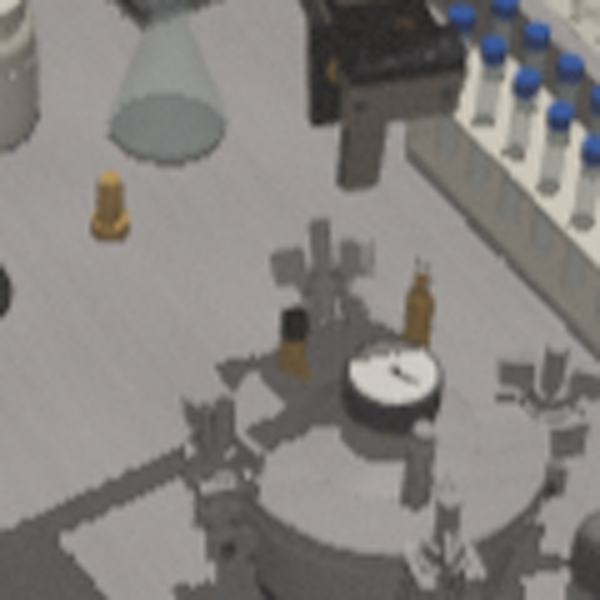

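The side crop shows the gripper above the leaning bolt. The visible inner fingertip is at crop (358,188), the bolt tip at (320,222) and the wings at (288,268) and (358,258).

```bash
python3 - <<'E'
from go import *
d=dict(np.load('side0.npz'));a=dict(np.load('top0.npz'))
def f(d,u,v,z,l):
    q=onz(d,u,v,z)[:2]-c; print(l,'r %.1f tan %.1f'%(-q@xf*1e3,q@yf*1e3))
o=lambda u,v:(215+u/5,110+v/5)
f(d,*o(358,188),.214,'inner finger tip bottom (expect r 75-93, tan4.5)')
f(d,*o(320,224),.152,'bolt tip side'); 
f(d,*o(288,252),.140,'wingL top');f(d,*o(358,242),.140,'wingR top')
f(d,*o(295,312),.152,'knob');f(d,*o(420,285),.160,'relief');f(d,*o(393,372),.159,'gauge')
print('top'); f(a,225+287/5,120+226/5,.159,'gauge');f(a,225+193/5,120+147/5,.162,'relief');f(a,225+167/5,120+270/5,.152,'knob')
f(a,225+122/5,120+203/5,.112,'slot mid'); f(a,225+65/5,120+185/5,.150,'bolt tip?')
# other nuts: clamp bolt tips in side
f(d,*o(448,490),.160,'+? bolt tip'); f(d,*o(555,352),.160,'b'); f(d,*o(215,405),.160,'c')
E
```

```text
t 2.0 r 119.3 tan 2.7 z 213.9 psi -0.5 tilt [ 0.001 -0.    -1.   ] F(out,tan,z) -0.4 0.4 -0.3 Mz -0.054 w 50.1 g 0.0 j [ 0.08  0.39  1.58 -0.    1.17 -1.24]
inner finger tip bottom (expect r 75-93, tan4.5) r 84.9 tan 6.6
bolt tip side r 129.1 tan 1.7
wingL top r 123.1 tan -18.7
wingR top r 121.9 tan 23.2
knob r 61.1 tan -33.3
relief r 57.6 tan 37.8
gauge r -4.0 tan 2.1
top
gauge r -0.4 tan -1.8
relief r 61.4 tan 30.8
knob r 61.2 tan -40.0
slot mid r 97.2 tan -0.3
bolt tip? r 129.1 tan -3.9
+? bolt tip r -94.2 tan 2.3
b r -11.0 tan 91.9
c r -6.4 tan -97.5
```

```bash
python3 -m crank '[0.002,0,0.024,0,0,0,0.09, 0.001,0,0.024,0,0,0,0.09, 0,0,0.024,0,0,0,0.09, 0,0,0,0,0,0,0.09]'; python3 go.py 85 0 142 0
```

```text
time: 2.45
tool_pos: [0.6397, 0.0584, 0.1393]
tcp_rot: [0.121, 0.993, -0.001, -0.003]
ft_force: [-0.1, -0.2, 0.3]
width: 0.0501
grip_force: 0.0
t 2.5 r 120.7 tan -4.6 z 139.3 psi -0.4 tilt [ 0.006 -0.002 -1.   ] F(out,tan,z) -0.2 -0.1 0.3 Mz -0.016 w 50.1 g 0.0 j [ 0.09  0.46  1.65  0.    1.04 -1.24]
world [0.6358 0.0227 0.142 ] tool shift [-0.0048 -0.0356 -0.0027] rz -0.0066
```

```bash
python3 -m crank '[0,-0.006,0,0,0,0,0.0, 0,-0.005,0,0,0,0,-0.1, 0,-0.005,0,0,0,0,-0.2, 0,-0.003,0,0,0,0,-0.3,0,0,0,0,0,0,-0.35]'; python3 go.py 85 0 142 0;python3 go.py 85 0 142 0
```

```text
time: 2.95
tool_pos: [0.6406, 0.0406, 0.1461]
tcp_rot: [0.121, 0.993, 0.002, 0.003]
ft_force: [0.4, 7.2, 6.6]
width: 0.0302
grip_force: 3.6
t 3.0 r 103.5 tan 0.5 z 146.1 psi -0.4 tilt [-0.005  0.004 -1.   ] F(out,tan,z) 7.1 -1.2 6.6 Mz -0.007 w 30.2 g 3.6 j [ 0.06  0.44  1.66  0.    1.03 -1.27]
world [0.6358 0.0227 0.142 ] tool shift [ 0.0004 -0.0186  0.004 ] rz -0.0071
t 3.0 r 103.5 tan 0.5 z 146.1 psi -0.4 tilt [-0.005  0.004 -1.   ] F(out,tan,z) 7.1 -1.2 6.6 Mz -0.007 w 30.2 g 3.6 j [ 0.06  0.44  1.66  0.    1.03 -1.27]
world [0.6358 0.0227 0.142 ] tool shift [ 0.0004 -0.0186  0.004 ] rz -0.0071
```

```bash
python3 -m crank '[0,-0.004,0,0,0,0,-0.35, 0,-0.004,-0.001,0,0,0,-0.35, 0,-0.004,-0.001,0,0,0,-0.35,0,0,0,0,0,0,-0.35]'; python3 go.py 85 0 142 0
python3 -m crank '[0,-0.002,0,0,0,0,-0.35,0,-0.002,0,0,0,0,-0.35,0,0,0,0,0,0,-0.35]'; python3 go.py 85 0 142 0
```

```text
time: 3.35
tool_pos: [0.6376, 0.0282, 0.1477]
tcp_rot: [0.121, 0.993, 0.001, 0.003]
ft_force: [1.2, 3.9, 4.1]
width: 0.03
grip_force: 2.2
t 3.4 r 90.8 tan 0.4 z 147.7 psi -0.4 tilt [-0.005  0.003 -1.   ] F(out,tan,z) 4.1 0.2 4.1 Mz 0.017 w 30.0 g 2.2 j [ 0.04  0.44  1.67  0.    1.03 -1.29]
world [0.6358 0.0227 0.142 ] tool shift [ 0.0004 -0.0059  0.0057] rz -0.0069
time: 3.65
tool_pos: [0.6364, 0.0244, 0.1472]
tcp_rot: [0.121, 0.993, 0.001, 0.002]
ft_force: [1.3, 5.3, 4.6]
width: 0.0299
grip_force: 2.4
t 3.6 r 86.8 tan 0.1 z 147.2 psi -0.4 tilt [-0.004  0.003 -1.   ] F(out,tan,z) 5.4 -0.0 4.6 Mz 0.027 w 29.9 g 2.4 j [ 0.04  0.44  1.67  0.    1.03 -1.29]
world [0.6358 0.0227 0.142 ] tool shift [ 0.0001 -0.0019  0.0052] rz -0.0068
```

```bash
for i in 1; do python3 -m crank '[0,-0.002,0,0,0,0,-0.35,0,0,0,0,0,0,-0.35]' >/dev/null; python3 go.py;  python3 -m crank '[0,-0.002,0,0,0,0,-0.35,0,0,0,0,0,0,-0.35]'>/dev/null; python3 go.py; done
```

```text
t 3.9 r 84.9 tan 0.0 z 147.2 psi -0.4 tilt [-0.004  0.003 -1.   ] F(out,tan,z) 5.1 0.7 3.1 Mz 0.012 w 29.6 g 2.4 j [ 0.03  0.43  1.67  0.    1.03 -1.3 ]
t 4.0 r 82.9 tan -0.0 z 147.2 psi -0.4 tilt [-0.004  0.003 -1.   ] F(out,tan,z) 4.1 0.0 4.5 Mz 0.034 w 30.0 g 2.4 j [ 0.03  0.43  1.67  0.    1.03 -1.3 ]
```

```bash
python3 -m crank '[0,-0.002,0,0,0,0,-0.35,0,0,0,0,0,0,-0.35]' >/dev/null; python3 go.py;  python3 -m crank '[0,-0.0015,0,0,0,0,-0.35,0,0,0,0,0,0,-0.35]'>/dev/null; python3 go.py
```

```text
t 4.2 r 81.8 tan -0.0 z 147.1 psi -0.4 tilt [-0.004  0.004 -1.   ] F(out,tan,z) 10.9 0.2 4.4 Mz -0.053 w 31.1 g 5.0 j [ 0.03  0.43  1.67  0.    1.03 -1.3 ]
t 4.5 r 80.4 tan 0.0 z 147.1 psi -0.4 tilt [-0.004  0.004 -1.   ] F(out,tan,z) 10.2 0.5 3.1 Mz 0.019 w 34.3 g 5.0 j [ 0.02  0.43  1.67  0.    1.03 -1.31]
```

```bash
python3 -m crank '[0,0,0,0,0,0,-0.3,0,0,0,0,0,0,-0.3,0,0,0,0,0,0,-0.3]' 12 >/dev/null; python3 go.py; python3 -m crank '[0,0.003,0,0,0,0,-0.3,0,0.004,0,0,0,0,-0.3,0,0.003,0,0,0,0,-0.3,0,0,0,0,0,0,-0.3]' >/dev/null; python3 go.py
python3 - <<'E'
from h import *
for n,(v0,v1,u0,u1) in(('side',(130,230,235,335)),):
    d=cam(n); cv2.imwrite('pics/s3.png',cv2.resize(d['image'][v0:v1,u0:u1],None,fx=6,fy=6,interpolation=cv2.INTER_CUBIC)[...,::-1])
E
```

```text
t 4.8 r 81.3 tan 0.0 z 147.2 psi -0.4 tilt [-0.004  0.005 -1.   ] F(out,tan,z) 13.0 -0.1 3.6 Mz 0.011 w 32.2 g 6.5 j [ 0.03  0.43  1.67  0.    1.03 -1.31]
t 5.2 r 88.3 tan -1.5 z 144.8 psi -0.3 tilt [-0. -0. -1.] F(out,tan,z) -0.5 0.7 0.0 Mz 0.044 w 32.2 g 0.0 j [ 0.04  0.44  1.67 -0.    1.03 -1.29]
```

View pics/s3.png

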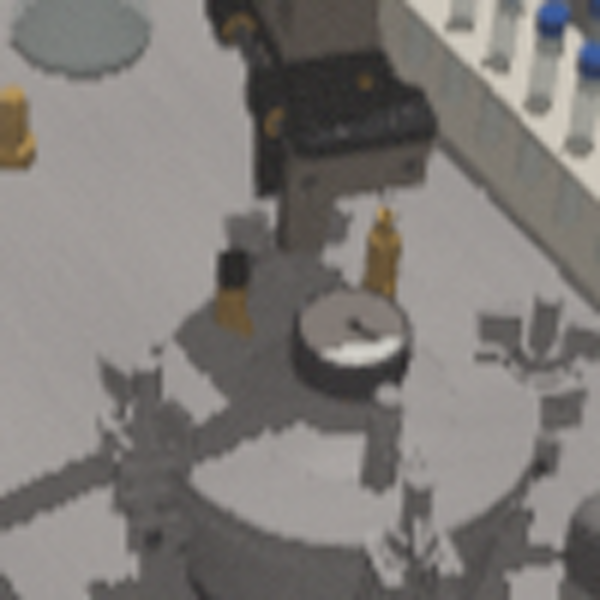

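The side crop shows the bolt upright behind the inner finger. Its wings, at (245,230) and (340,222), are still tangential, and both valves are untouched. Next I centre on the bolt axis and go down.

```bash
python3 -m crank '[0,0.0015,0,0,0,0,-0.4,-0.0005,0.0015,0,0,0,0,-0.48,0,0,0.004,0,0,0,-0.48,0,0,0.004,0,0,0,-0.48,0,0,0.004,0,0,0,-0.48,0,0,0,0,0,0,-0.48]' 20 >/dev/null; python3 go.py 91.4 -0.7 133 0
```

```text
t 5.8 r 90.9 tan -1.5 z 131.6 psi -0.4 tilt [ 0.001 -0.    -1.   ] F(out,tan,z) 0.3 -0.6 -0.0 Mz -0.036 w 24.1 g 0.0 j [ 0.04  0.46  1.68 -0.    1.01 -1.29]
world [0.6367 0.029  0.133 ] tool shift [-0.0008  0.0005 -0.0014] rz -0.0062
```

```bash
python3 -m crank '[-0.0008,0.0005,-0.001,0,0,0.14,-0.48,0,0,0,0,0,0.14,-0.48,0,0,0,0,0,0.14,-0.48,0,0,0,0,0,0,-0.48]' >/dev/null; python3 go.py 91.4 -0.7 133 0
python3 -m crank '[0,0,0,0,0,0.1,-0.48,0,0,0,0,0,0.1,-0.48,0,0,0,0,0,0,-0.48]' >/dev/null; python3 go.py 91.4 -0.7 133 0
python3 -m crank '[0,0,0,0,0,0.1,-0.48,0,0,0,0,0,0.1,-0.48,0,0,0,0,0,0,-0.48]' >/dev/null; python3 go.py 91.4 -0.7 133 0
```

```text
t 6.2 r 91.6 tan -0.1 z 133.5 psi -24.5 tilt [ 0. -0. -1.] F(out,tan,z) -0.9 -0.6 -1.0 Mz -0.011 w 23.7 g 0.0 j [ 0.04  0.45  1.67  0.    1.01 -0.86]
world [0.6367 0.029  0.133 ] tool shift [ 0.0004 -0.0004  0.0005] rz -0.4284
t 6.5 r 91.6 tan -0.1 z 133.6 psi -35.7 tilt [-0.  0. -1.] F(out,tan,z) -0.5 0.3 0.4 Mz -0.053 w 23.9 g 0.0 j [ 0.04  0.45  1.67 -0.    1.01 -0.67]
world [0.6367 0.029  0.133 ] tool shift [ 0.0003 -0.0005  0.0006] rz -0.6238
t 6.8 r 91.8 tan -0.1 z 133.6 psi -47.1 tilt [ 0.  0. -1.] F(out,tan,z) 0.9 0.4 0.1 Mz 0.055 w 23.9 g 0.4 j [ 0.04  0.45  1.67  0.    1.01 -0.47]
world [0.6367 0.029  0.133 ] tool shift [ 0.0001 -0.0007  0.0006] rz -0.8226
```

```bash
cat > av.py <<'E'
from go import *
L=[]
for i in range(8):
    env.get_image('top'); s=env.observe(); L.append(np.r_[s['wrist_torque'][2],-s['ft_force'][:2]@xf,s['ft_force'][:2]@yf,s['ft_force'][2],s['grip_force'],s['width']*1e3])
L=np.array(L);print('avg Mz,Fout,Ftan,Fz,grip,w',L.mean(0).round(3),'sd Mz',L[:,0].std().round(3))
E
python3 av.py
for k in 1 2; do python3 -m crank '[0,0,0,0,0,0.1,-0.48,0,0,0,0,0,0.1,-0.48,0,0,0,0,0,0,-0.48]' >/dev/null; python3 av.py;done
```

```text
t 6.8 r 91.8 tan -0.1 z 133.6 psi -47.1 tilt [ 0.  0. -1.] F(out,tan,z) 0.9 0.4 0.1 Mz 0.055 w 23.9 g 0.4 j [ 0.04  0.45  1.67  0.    1.01 -0.47]
avg Mz,Fout,Ftan,Fz,grip,w [ 3.9000e-02  1.5140e+00 -2.0000e-02  8.0000e-02  5.6000e-01  2.3835e+01] sd Mz 0.021
t 7.5 r 91.8 tan -0.2 z 133.5 psi -58.8 tilt [ 0.  0. -1.] F(out,tan,z) 1.8 0.1 -1.8 Mz 0.052 w 24.0 g 0.8 j [ 0.04  0.46  1.67  0.    1.01 -0.26]
avg Mz,Fout,Ftan,Fz,grip,w [ 0.042  2.213  0.09  -1.536  0.948 23.904] sd Mz 0.031
t 8.2 r 91.8 tan -0.1 z 133.5 psi -70.3 tilt [ 0.  0. -1.] F(out,tan,z) 2.8 0.0 -2.2 Mz 0.052 w 24.1 g 1.0 j [ 0.04  0.45  1.67  0.    1.01 -0.06]
avg Mz,Fout,Ftan,Fz,grip,w [ 0.028  2.19   0.25  -1.757  1.081 23.952] sd Mz 0.024
```

```bash
sed -i 's/range(8)/range(5)/' av.py
for k in 1 2 3; do python3 -m crank '[0,0,0,0,0,0.12,-0.48,0,0,0,0,0,0.12,-0.48,0,0,0,0,0,0,-0.48]' >/dev/null; python3 av.py;done
```

```text
t 8.9 r 91.7 tan 0.0 z 133.6 psi -84.1 tilt [ 0.  0. -1.] F(out,tan,z) 1.9 0.9 -2.0 Mz 0.005 w 23.6 g 1.0 j [ 0.04  0.45  1.67 -0.    1.01  0.18]
avg Mz,Fout,Ftan,Fz,grip,w [ 1.2000e-02  2.1670e+00  1.1050e+00 -1.3870e+00  1.0550e+00  2.3965e+01] sd Mz 0.033
t 9.4 r 91.7 tan 0.0 z 133.6 psi 82.2 tilt [ 0.  0. -1.] F(out,tan,z) 2.0 0.6 -1.8 Mz 0.033 w 23.7 g 1.0 j [ 0.04  0.45  1.67 -0.    1.01  0.41]
avg Mz,Fout,Ftan,Fz,grip,w [ 0.033  1.942  1.535 -1.617  1.104 23.879] sd Mz 0.021
t 10.0 r 91.6 tan 0.0 z 133.6 psi 68.5 tilt [ 0.  0. -1.] F(out,tan,z) 0.8 2.0 -1.8 Mz 0.051 w 23.9 g 1.0 j [ 0.04  0.45  1.67 -0.    1.01  0.65]
avg Mz,Fout,Ftan,Fz,grip,w [ 0.047  1.315  1.78  -1.787  1.118 23.74 ] sd Mz 0.028
```

```bash

for k in 1 2 3 4; do python3 -m crank '[0,0,0,0,0,0.1,-0.48,0,0,0,0,0,0.1,-0.48,0,0,0,0,0,0,-0.48]' >/dev/null; python3 av.py;done
```

```text
t 10.6 r 91.6 tan -0.0 z 133.6 psi 57.0 tilt [ 0.  0. -1.] F(out,tan,z) 0.5 2.0 -1.5 Mz 0.054 w 23.7 g 1.1 j [ 0.04  0.45  1.67 -0.    1.01  0.85]
avg Mz,Fout,Ftan,Fz,grip,w [ 0.042  0.619  1.912 -1.568  1.181 23.983] sd Mz 0.025
t 11.1 r 91.6 tan -0.0 z 133.6 psi 45.6 tilt [ 0.  0. -1.] F(out,tan,z) 0.5 1.9 -2.1 Mz 0.027 w 24.3 g 1.2 j [ 0.04  0.45  1.67 -0.    1.01  1.05]
avg Mz,Fout,Ftan,Fz,grip,w [ 0.046  0.414  2.112 -1.854  1.297 23.952] sd Mz 0.037
t 11.7 r 91.6 tan -0.0 z 133.6 psi 34.1 tilt [ 0.  0. -1.] F(out,tan,z) 0.1 3.8 -2.3 Mz 0.048 w 23.8 g 1.9 j [ 0.04  0.45  1.67 -0.    1.01  1.25]
avg Mz,Fout,Ftan,Fz,grip,w [ 0.055  0.969  2.97  -2.009  1.659 23.971] sd Mz 0.022
t 12.2 r 91.6 tan -0.1 z 133.6 psi 22.6 tilt [ 0.  0. -1.] F(out,tan,z) 1.0 2.9 -2.9 Mz 0.052 w 24.2 g 2.9 j [ 0.04  0.45  1.67 -0.    1.01  1.45]
avg Mz,Fout,Ftan,Fz,grip,w [ 0.094  0.434  3.505 -2.687  2.591 24.008] sd Mz 0.024
```

```bash
sed -i 's/range(5)/range(8)/' av.py
for k in 1 2; do python3 -m crank '[0,0,0,0,0,0.1,-0.48,0,0,0,0,0,0.1,-0.48,0,0,0,0,0,0,-0.48]' >/dev/null; python3 av.py;done
```

```text
t 12.8 r 91.7 tan -0.1 z 133.6 psi 11.2 tilt [ 0.  0. -1.] F(out,tan,z) 0.7 3.9 -2.8 Mz 0.102 w 24.3 g 4.1 j [ 0.04  0.45  1.67 -0.    1.01  1.65]
avg Mz,Fout,Ftan,Fz,grip,w [ 0.108  0.63   3.659 -3.23   3.789 24.07 ] sd Mz 0.035
t 13.4 r 91.7 tan -0.1 z 133.6 psi -0.3 tilt [ 0. -0. -1.] F(out,tan,z) 1.3 3.7 -3.6 Mz 0.240 w 24.0 g 5.3 j [0.04 0.45 1.67 0.   1.01 1.86]
avg Mz,Fout,Ftan,Fz,grip,w [ 0.159  0.645  3.936 -3.659  4.856 23.818] sd Mz 0.041
```

```bash
sed -i 's/range(8)/range(20)/' av.py
for k in 1 2; do python3 -m crank '[0,0,0,0,0,0.1,-0.48,0,0,0,0,0,0.05,-0.48,0,0,0,0,0,0,-0.48]' >/dev/null; python3 av.py;done
```

```text
t 14.2 r 91.7 tan -0.1 z 133.6 psi -8.9 tilt [ 0. -0. -1.] F(out,tan,z) 0.2 3.5 -4.7 Mz 0.209 w 23.7 g 7.3 j [0.04 0.45 1.67 0.   1.01 2.  ]
avg Mz,Fout,Ftan,Fz,grip,w [ 0.228  1.686  4.109 -4.592  7.243 23.932] sd Mz 0.021
t 15.4 r 91.7 tan -0.1 z 133.6 psi -17.5 tilt [ 0. -0. -1.] F(out,tan,z) 1.6 4.8 -5.2 Mz 0.294 w 24.2 g 8.2 j [0.04 0.45 1.67 0.   1.01 2.15]
avg Mz,Fout,Ftan,Fz,grip,w [ 0.265  2.447  3.998 -5.179  8.093 23.962] sd Mz 0.033
```

```bash
python3 -m crank '[0,0,0,0,0,0.06,-0.48,0,0,0,0,0,0.05,-0.48,0,0,0,0,0,0,-0.48]' >/dev/null; python3 av.py
```

```text
t 16.8 r 91.7 tan -0.1 z 133.6 psi -23.8 tilt [ 0. -0. -1.] F(out,tan,z) 2.1 4.2 -6.2 Mz 0.264 w 23.2 g 9.1 j [0.04 0.45 1.67 0.   1.01 2.27]
avg Mz,Fout,Ftan,Fz,grip,w [ 0.29   2.841  4.015 -5.807  8.99  23.996] sd Mz 0.034
```

Torque is at about 0.3 N m. I'll back off, lift clear and check.

```bash
python3 -m crank '[0,0,0,0,0,-0.1,-0.48,0,0,0,0,0,-0.14,-0.48,0,0,0,0,0,-0.14,-0.48,0,0,0,0,0,-0.14,-0.48,0,0,0,0,0,0,-0.48]' >/dev/null; python3 go.py
python3 -m crank '[0,0,-0.01,0,0,0,-0.48,0,0,-0.02,0,0,0,-0.48,0,0,-0.03,0,0,0,-0.48,0,0,-0.04,0,0,0,-0.48,0,0,-0.04,0,0,0,-0.48,0,0,-0.04,0,0,0,-0.48,0,0,0,0,0,0,-0.48]' >/dev/null; python3 go.py
python3 -m crank '[0.02,0,0,0,0,0,-0.48,0.04,0,0,0,0,0,-0.48,0.04,0,0,0,0,0,-0.48,0.04,0,0,0,0,0,-0.48,0.04,0,0,0,0,0,-0.48,0,0,0,0,0,0,-0.48,0,0,0,0,0,0,-0.48]' >/dev/null; python3 go.py
python3 - <<'E'
from h import *
I=[]
for n,(v0,v1,u0,u1) in(('side',(140,240,235,335)),('top',(120,220,230,330))):
    d=cam(n); I.append(cv2.resize(d['image'][v0:v1,u0:u1],(400,400),interpolation=cv2.INTER_CUBIC))
cv2.imwrite('pics/e.png',np.hstack(I)[...,::-1])
E
```

```text
t 18.2 r 91.1 tan -0.8 z 133.9 psi 6.1 tilt [-0.002  0.001 -1.   ] F(out,tan,z) 0.1 -0.1 0.4 Mz -0.018 w 23.9 g 0.0 j [ 0.04  0.45  1.67 -0.    1.01  1.74]
t 18.9 r 92.2 tan 2.2 z 321.0 psi 5.8 tilt [ 0.01  -0.002 -1.   ] F(out,tan,z) 0.2 0.2 0.4 Mz -0.006 w 23.9 g 0.0 j [ 0.04  0.29  1.48 -0.    1.36  1.75]
t 19.6 r 110.3 tan 178.6 z 311.9 psi 5.9 tilt [-0.003  0.    -1.   ] F(out,tan,z) 0.4 -0.0 0.3 Mz -0.004 w 24.2 g 0.0 j [ 0.    0.61  1.02 -0.    1.51  1.71]
```

View pics/e.png

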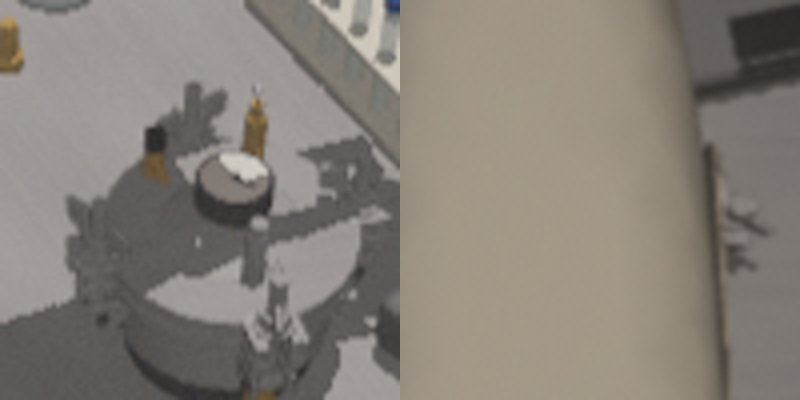

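The side view shows the bolt standing with its tip at crop (192,85), its nut turned, and both valves in place. The arm hides the top view. I'll check that the bolt is upright.

```bash
python3 - <<'E'
from go import *
d=dict(np.load('side0.npz')); q=onz(d,235+192/4,140+86/4,.160)[:2]-c; print('tip r %.1f tan %.1f'%(-q@xf*1e3,q@yf*1e3))
D=cam('side'); p=pts(D)[140:240,235:335].reshape(-1,3); p=p[np.isfinite(p[:,0])]
q=np.c_[-(p[:,:2]-c)@xf,(p[:,:2]-c)@yf,p[:,2]]*1e3
m=(q[:,2]>149)&(abs(q[:,0]-95)<25)&(abs(q[:,1])<20); print(q[m].round(0)[:25].tolist(), q[m].mean(0).round(1))
E
```

```text
t 19.8 r 110.4 tan 177.8 z 313.6 psi 6.0 tilt [-0.001  0.    -1.   ] F(out,tan,z) -0.8 0.1 0.7 Mz 0.033 w 23.7 g 0.0 j [0.01 0.61 1.02 0.   1.51 1.71]
tip r 90.2 tan 1.3
[[93.0, -1.0, 160.0], [91.0, 1.0, 161.0], [89.0, 4.0, 162.0], [88.0, -5.0, 161.0], [88.0, -2.0, 161.0], [90.0, 1.0, 158.0], [83.0, 2.0, 164.0], [92.0, -4.0, 154.0], [89.0, -2.0, 156.0], [85.0, -0.0, 159.0], [83.0, 2.0, 161.0], [87.0, -5.0, 154.0], [88.0, -2.0, 154.0], [85.0, -0.0, 155.0], [88.0, 4.0, 152.0], [87.0, -5.0, 151.0], [86.0, -3.0, 152.0], [87.0, 1.0, 150.0], [85.0, 3.0, 151.0], [83.0, -3.0, 150.0]] [ 87.3  -0.7 156.3]
```

The bolt is upright: its tip is at r≈90 mm, which matches the hard stop found while pushing (about 91 mm). Handing in.

```bash
python3 -c "
from station import env
print(env.job_done())"
```

```text
the job is handed in; nothing more can be done
None
```

The loose bolt is upright against its stop in the slot and its wing nut is wound down to about 0.29–0.30 N m by the wrist torque reading; the fingers did not visibly touch either valve, the gripper is clear, and the job was handed in at about 20 s.

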